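# Set a clay tumbler to dry on a peg

### The arm

A 7-joint arm with a two-finger parallel gripper is mounted at the origin on the work surface. World frame = base frame: x ahead of the robot, y to its left, z up, the work surface at z = 0. Lengths are in m, angles in rad, forces in N, time in s.
With the tool pointing down it reaches from about 0.425 to 0.825 m from the base axis. Payload 3.6 kg.
Tool frame: the origin (TCP) lies on the centre line of the jaws, within the pads' length; the fingertips stand 11 mm ahead of it and the grasp point (between the pads) lies 8 mm behind it; z points along the fingers, x is the direction in which the jaws open and shut, and the axes are right-handed (so a half turn about z gives the same grasp; the last joint's range is limited). The gripper opens to 85 mm and grips with 20 to 120 N. Pads are 22 mm wide; open, the fingers measure 114 mm over their backs; the gripper's body (76 mm by 85 mm) begins 54 mm behind the grasp point. The pads swing forward as they close: fully open they stand 13 mm farther back than shut.
Start: joints at [1.264, 0.615, -0.013, 1.423, 0.008, 1.103, -0.04], TCP at [0.18, -0.625, 0.242] pointing down, gripper open.
Joint ranges: [-3.12, 3.12], [-0.3, 2.06], [-1.34, 1.32], [0.26, 2.42], [-1.36, 4.5], [0.01, 1.98], [-2.84, 2.84]. Speed limits (rad/s): [2.79, 2.79, 3.14, 3.14, 3.14, 3.14, 3.14].

### API

Orientations are given as a unit quaternion [x, y, z, w].
In Python, from cell import sensors, eyes, manip gives the robot as it stands.
- The arm moves only by the tool jog_arm, never from a script. Its argument "moves" is a list of rows, each a list of 3 entries, a list of its own where there are three numbers: the shift along the tool's x, y, z in units of 25 mm (1.0 is 25 mm), then the turn, a rotation vector about the tool's x, y, z in units of 5 degrees (1.0 is 5 degrees), then the finger opening in mm, from 0 to 85.4. In form: [[[dx, dy, dz], [ax, ay, az], jaw], ...]. A call has 1 to 12 rows; each row is the pose to reach, as a shift and turn from the pose commanded when the call began, along the tool's axes at that moment; what a row does not reach only later rows make up. A row lasts 1/10 s, in which the tool goes at most 50 mm and 8.59 degrees, less where a joint would pass 70% of its speed; a pose out of reach is approached as far as the arm can. A call with a gripper value outside its range is refused whole. The fingers move at their own pace and stop on an object; "grip_force" is the grip in N (left out, the last holds). Time passes only in rows, so rows that repeat a pose let the fingers close. It gives the time, the measured TCP pose, the force and the opening at its end, in the units of the state.
- sensors.get_state(): the state, without advancing time (a new reading comes with each control period).
- eyes.get_image(name): name is "scene" or "side" or "wrist"; returns (picture, depth): 400x640x3 uint8, red, green, blue; 400x640 float32, m along the optical axis (not along the pixel's ray), 0 where there is no reading.
- eyes.camera_info(name): a dict with "fx", "fy", "cx", "cy" (pixels), "view" (4x4, takes a point from world to camera coordinates). Camera axes: x right, y up, looking along -z (the intrinsics and any distortion apply to the point x, -y, -z); pixel columns grow to the right and rows downward; lengths in m; the calibration is good to about 2 mm. A picture is of the moment at which its call begins: read the wrist's pose just before it. camera_info takes no time and is no camera call; for the wrist camera it gives the pose at the moment of the call.
- manip.hand_in(): hands the job in, once; it reports no verdict.
The state is a dict: "time_s": time; "joint_pos": joint angles; "qd": joint speeds; "tau": joint torques, N m; "tool_pos": TCP position; "tool_rot": TCP orientation; "wrist_force": force on the tool from outside, world axes, zero at the start; "torque": the same for the moment, N m; "finger_gap": finger opening in m.
Only numpy, scipy, OpenCV 4.12 (cv2) and the standard library are available. Lean on these libraries where they do the work, as an engineer would, in place of code of your own. Each camera call takes 0.05 s, during which the arm holds its last target.

### The job

Take the dark, freshly made clay tumbler out of the sloping wooden cradle, turn it mouth-down and lower it over the empty drying peg. The clay is still soft and the peg's height is set differently every time, so feel for the peg gently: let the tumbler's floor come to rest on the peg head before you let go, do not press hard, and leave it standing upside down on the peg. Do not disturb the pale tumbler on the other peg, the small pot or the wooden rib.

Things in the scene. Friction and masses are not known exactly. Their poses are not given: they have to be found in the camera images.
- cup: Tumbler to be dried: dark brown clay, straight round cup, 56 mm outside diameter, 95 mm long, wall 5.5 mm (bore 45 mm), floor 10 mm (85 mm deep inside), 140 to 280 g. Origin: centre of its closed underside; z runs along its axis from underside to mouth. It starts lying in the cradle, mouth about 20 degrees below level, pointing to the robot's left (+y) within 35 degrees.
- cup_mouth (a point): Centre of the dark tumbler's open mouth, in the rim's plane, 95 mm from the underside. Gripped across the diameter about 30 mm from the underside, with the fingers pointing 35 degrees off the cup's axis (steeper than it), the gripper leans only about 35 degrees from vertical both at the cradle and once the cup is upside down.
- cradle: Fixed wooden cradle: board 150 x 100 x 12 mm, two round rails (12 mm thick, 32 mm apart) sloping 20 degrees down along its +x, low stop at the low end where the rim leans. The tumbler's axis lies above the middle line, its underside's centre 88 mm up at the high end. The sides, where fingers go, are free. Origin under the board's centre.
- stand: The EMPTY drying stand, fixed: dark round foot 116 mm wide, 16 mm high; steel collar 30 mm wide; steel peg 18 mm thick with a black rubber head 39 mm wide, 22 mm high, top edge chamfered 5 mm, top flat. Origin on the work surface under the peg's axis, z up. The head's top is 115 to 145 mm above the work surface, set anew each time and not reported.
- collar_top (a point): Top of the empty stand's collar, on the peg's axis, 48 mm above the work surface. The peg head above it sits on a soft spring: it gives 1 mm per 1.5 N, at most 12 mm. With the floor resting on the head, the tumbler's rim is 25 to 60 mm above the work surface; a rim that catches on the head stops at 110 mm or more.
- full_stand: The other, occupied stand: alike, fixed, peg top at 130 mm, carrying the pale tumbler. Origin under the centre of the foot.
- dry_cup: Bystander: a pale grey tumbler of the same size, already upside down on the other stand. Origin at the centre of its underside, now on top, 140 mm above the work surface.
- pot: Bystander: small pale clay pot, 84 mm wide, 58 mm high, standing on the bench. Origin at the centre of its underside.
- rib: Bystander: flat wooden rib (shaping tool) 100 x 45 x 8 mm lying on the bench. Origin at the centre of its underside.
Not all that is in view belongs to the job. What is shaped like the cup but blue or orange is not meant. Leave any turquoise look-alike of the stand alone.

How it is judged:
By the outcome, as a careful person would: the job done as asked, in the order asked, and still so for the second after the job is handed in, with the robot touching nothing.
It also fails if it takes over 64 s, if anything falls off the work surface, if the arm or the gripper's body presses on something with over 40 N, if the wrist force passes 120 N, or if a joint passes its speed limit or range.

## Working session

There is one attempt and no reset: what is moved stays moved. The work goes in short steps, Python scripts to look and compute and a tool call to move; the robot and the scene stay as the last step left them, time stands still between calls to the robot, and variables do not carry over. Pictures are saved under pics/ and viewed, and the job is handed in when it is done.

Besides the shell and the picture viewer there is one more tool, called after ">>>" as a command line: name --argument value ..., lists and objects as JSON in quotes. jog_arm: Moves the arm, as the interface text tells. Its arguments: {"type":"object","properties":{"moves":{"type":"array","items":{"type":"array"}},"grip_force":{"type":"number"}},"required":["moves"]}

```bash
ls; mkdir -p pics; cat > h.py <<'E'
import numpy as np,cv2
from cell import sensors,eyes,manip
def snap(n,tag):
    im,d=eyes.get_image(n); ci=eyes.camera_info(n)
    cv2.imwrite(f'pics/{tag}.png',cv2.cvtColor(im,cv2.COLOR_RGB2BGR)); np.savez(f'pics/{tag}.npz',d=d,im=im,**{k:np.array(ci[k]) for k in ci if k!='name'})
    return im,d,ci
E
python3 - <<'E'
from h import *
s=sensors.get_state();print(s)
for n in('scene','side'):
    im,d,ci=snap(n,n+'0');print(ci,(d>0).mean())
E
```

```text
pics
{'time_s': 0.0, 'joint_pos': array([ 1.26354285,  0.61592844, -0.01262511,  1.42493882,  0.00808642,
        1.1033958 , -0.04040556]), 'qd': array([ 0.00045827, -0.00049261,  0.00123727,  0.00051872, -0.00074749,
       -0.00072993, -0.00215635]), 'tau': array([-2.37800214e-04, -4.69213915e+01,  2.59552058e-01, -1.71033651e+01,
        1.00138213e-02,  9.51049937e-03,  5.43667937e-06]), 'tool_pos': array([ 0.17990965, -0.62382153,  0.24111887]), 'tool_rot': array([ 7.99104914e-01, -6.01190169e-01, -1.05360057e-03, -7.79028591e-04]), 'wrist_force': array([ 0.95494248, -0.1501352 ,  0.58223037]), 'torque': array([ 0.02659439, -0.05804349,  0.01597994]), 'finger_gap': 0.0854310874891611}
{'fx': 366.8443769203154, 'fy': 366.8443769203154, 'cx': 315.8730327215438, 'cy': 195.0690459921338, 'view': array([[ 0.59014193,  0.80725387, -0.00858426, -0.30975403],
       [-0.67044153,  0.49599338,  0.55181403,  0.34781596],
       [ 0.44971175, -0.31989335,  0.83392301, -1.36235341],
       [ 0.        ,  0.        ,  0.        ,  1.        ]])} 0.99601953125
{'fx': 361.0638228023441, 'fy': 361.0638228023441, 'cx': 319.3577324289685, 'cy': 204.38275885791614, 'view': array([[-0.99357197, -0.11314617,  0.00356198,  0.57059647],
       [ 0.08941724, -0.76512705,  0.6376403 , -0.13841492],
       [-0.06942119,  0.63386003,  0.77032601, -0.82275794],
       [ 0.        ,  0.        ,  0.        ,  1.        ]])} 0.99590234375
```

View pics/scene0.png

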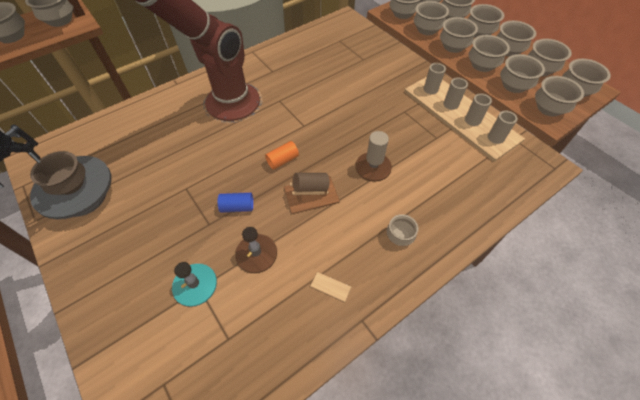

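View pics/side0.png

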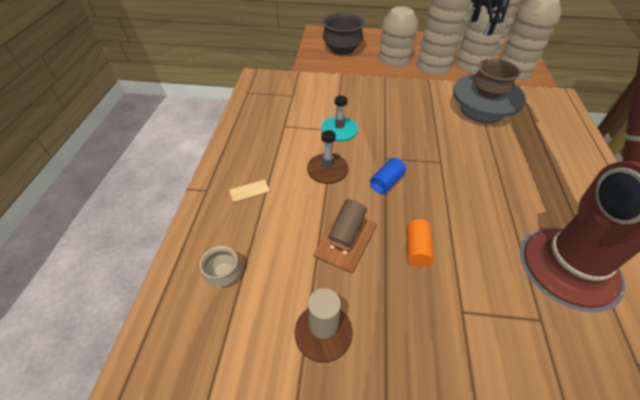

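Scene view candidates for the cup: dark brown in the cradle (311,183), blue (236,202), orange (282,155), pale one on the occupied peg (377,148), and grey ones on the rack (435,78 and onward). For the stand: dark foot (257,250), turquoise foot (193,284), occupied stand (374,165). I choose (311,183) and the stand at (257,250). Next I'll check close crops and measure.

```bash
cat >> h.py <<'E'
def cloud(tag):
    z=np.load(f'pics/{tag}.npz'); d=z['d'];v,u=np.mgrid[0:400,0:640]
    x=(u-z['cx'])/z['fx']*d; y=(v-z['cy'])/z['fy']*d
    P=np.stack([x,-y,-d],-1); V=z['view']; W=(P-V[:3,3])@V[:3,:3]
    return W,d,z['im']
def proj(tag,p):
    z=np.load(f'pics/{tag}.npz');V=z['view'];c=V[:3,:3]@np.array(p)+V[:3,3]
    return np.array([z['cx']+z['fx']*c[0]/-c[2], z['cy']+z['fy']*c[1]/c[2]])
E
python3 - <<'E'
from h import *
a=cv2.imread('pics/scene0.png')[120:300,160:345]; b=cv2.imread('pics/side0.png')[90:280,290:410]
o=np.hstack([cv2.resize(a,(411,400),interpolation=2),cv2.resize(b,(253,400),interpolation=2)]);cv2.imwrite('pics/crop0.png',o)
for tag,px in(('scene0',[(311,183),(250,235),(257,255),(330,205),(377,140),(403,232),(330,288),(450,250),(250,252)]),('side0',[(348,222),(328,136),(315,170),(350,260),(324,300),(221,267),(249,191),(400,300)])):
    W,d,im=cloud(tag)
    for u,v in px: print(tag,u,v,W[v,u].round(4))
E
```

```text
scene0 311 183 [ 0.5303 -0.0201  0.094 ]
scene0 250 235 [ 0.589  -0.2481  0.1286]
scene0 257 255 [ 0.5948 -0.2492  0.021 ]
scene0 330 205 [0.576  0.0155 0.0013]
scene0 377 140 [0.548  0.2041 0.1413]
scene0 403 232 [0.7748 0.1259 0.0065]
scene0 330 288 [ 0.7821 -0.1422  0.0075]
scene0 450 250 [0.8922 0.1943 0.0017]
scene0 250 252 [ 0.5869 -0.2624  0.0435]
side0 348 222 [0.5115 0.0094 0.0971]
side0 328 136 [ 0.5792 -0.2317  0.1284]
side0 315 170 [ 0.6115 -0.2204  0.0152]
side0 350 260 [0.4988 0.0519 0.0126]
side0 324 300 [0.5222 0.4802 0.72  ]
side0 221 267 [0.785  0.0993 0.0059]
side0 249 191 [ 0.7759 -0.1297  0.008 ]
side0 400 300 [ 3.870e-01  1.299e-01 -1.000e-04]
```

View pics/crop0.png

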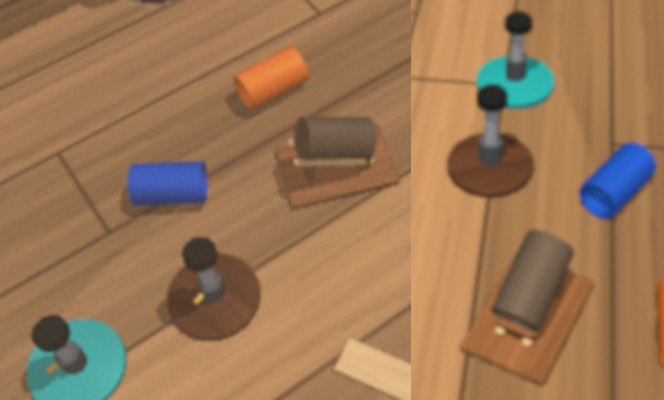

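The crop confirms the dark brown cup in the cradle and the dark-footed empty stand; the turquoise look-alike stands further out. Next step: fit the cup and stand models to the depth from both cameras.

```bash
cat > fit.py <<'E'
from h import *
from scipy.optimize import least_squares
def cupfit(tags,g=(0.52,-0.01)):
    Ps=[]
    for t in tags:
        W,d,im=cloud(t); im=im.astype(float)
        sat=im.max(-1)-im.min(-1)
        m=(d>0)&(np.linalg.norm(W[...,:2]-np.array(g),axis=-1)<0.08)&(W[...,2]>0.045)&(sat<45)&(im.max(-1)<130)
        m=cv2.erode(m.astype(np.uint8),np.ones((3,3)))>0
        Ps.append(W[m]);print(t,m.sum(),W[m].mean(0).round(4))
    P=np.vstack(Ps)
    def ax(p): return np.array([np.cos(p[2])*np.cos(p[3]),np.sin(p[2])*np.cos(p[3]),np.sin(p[3])])
    # p: underside centre x,y, azimuth, elev, z
    def res(p,P=P):
        a=ax(p);o=np.array([p[0],p[1],p[4]]);q=P-o;s=q@a;r=np.linalg.norm(q-np.outer(s,a),axis=1)
        # closed cylinder sdf
        dx=r-.028; dz=np.abs(s-.0475)-.0475
        return np.where((dx>0)&(dz>0),np.hypot(dx,dz),np.maximum(dx,dz))
    best=None
    for az in np.radians([60,90,120]):
        r=least_squares(res,[g[0],g[1]-.045,az,np.radians(-20),.088],loss='soft_l1',f_scale=.002)
        if best is None or r.cost<best.cost: best=r
    p=best.x;print('under',p[[0,1,4]].round(4),'az',np.degrees(p[2]).round(2),'el',np.degrees(p[3]).round(2),'rms',np.sqrt(np.mean(best.fun**2)).round(4))
    for t,Q in zip(tags,Ps): print(t,'med res',np.median(res(p,Q)).round(4))
    r=least_squares(lambda q:res([q[0],q[1],q[2],np.radians(-20),.088]),[p[0],p[1],p[2]],loss='soft_l1',f_scale=.002)
    print('constrained',r.x.round(4),np.degrees(r.x[2]).round(2),np.sqrt(np.mean(r.fun**2)).round(4))
    return p
if __name__=='__main__':
    cupfit(['scene0','side0']);cupfit(['scene0']);cupfit(['side0'])
    for t in('scene0','side0'):
        W,d,im=cloud(t)
        m=(np.linalg.norm(W[...,:2]-np.array([.585,-.24]),axis=-1)<.1)&(d>0)
        f=W[m&(W[...,2]>.011)&(W[...,2]<.022)]
        r=least_squares(lambda p:np.maximum(0,np.hypot(f[:,0]-p[0],f[:,1]-p[1])-.058)*1+0.0,[.58,-.24])
        lo,hi=np.percentile(f,1,axis=0),np.percentile(f,99,axis=0)
        c=cv2.minEnclosingCircle(f[:,:2].astype(np.float32)); print(t,'foot',len(f),c,((lo+hi)/2).round(4),(hi-lo).round(3))
        h=W[m&(W[...,2]>.1)]; print('head',len(h),h.mean(0).round(4),np.percentile(h[:,2],[50,80,90,97]).round(4))
        tp=h[h[:,2]>np.percentile(h[:,2],90)-.005];print(cv2.minEnclosingCircle(tp[:,:2].astype(np.float32)),len(tp))
        for g,nm in(((.4,-.1),'bench'),((.7,0),'bench2')):
            mm=(np.abs(W[...,0]-g[0])<.02)&(np.abs(W[...,1]-g[1])<.02);print(nm,np.median(W[mm][:,2]).round(4))
E
python3 fit.py
```

```text
scene0 488 [ 0.5246 -0.016   0.0917]
side0 513 [0.5097 0.0041 0.0896]
under [ 0.4966 -0.0526  0.0879] az 69.9 el -20.08 rms 0.0014
scene0 med res 0.0003
side0 med res -0.0
constrained [ 0.4966 -0.0528  1.2199] 69.9 0.0014
scene0 488 [ 0.5246 -0.016   0.0917]
under [ 0.4974 -0.0531  0.0878] az 69.53 el -20.28 rms 0.0015
scene0 med res -0.0
constrained [ 0.4973 -0.0533  1.2172] 69.74 0.0015
side0 513 [0.5097 0.0041 0.0896]
under [ 0.4961 -0.0516  0.0873] az 69.78 el -20.08 rms 0.001
side0 med res -0.0
constrained [ 0.4955 -0.0531  1.2163] 69.69 0.0011
scene0 foot 854 ((0.5823321342468262, -0.24817213416099548), 0.057610202580690384) [ 0.5828 -0.2482  0.0154] [0.099 0.106 0.009]
head 197 [ 0.5847 -0.2487  0.1259] [0.1272 0.1291 0.1299 0.1306]
((0.5818631052970886, -0.2483847737312317), 0.019258031621575356) 141
bench 0.0005
bench2 0.0004
side0 foot 566 ((0.5802215337753296, -0.2412920445203781), 0.05628928169608116) [ 0.5802 -0.2402  0.0156] [0.098 0.093 0.009]
head 175 [ 0.5793 -0.2368  0.1226] [0.1252 0.1273 0.1279 0.1284]
((0.5795087218284607, -0.24281366169452667), 0.018842456862330437) 112
bench -0.0007
bench2 -0.0007
```

```bash
cat > fit2.py <<'E'
from h import *
from scipy.optimize import least_squares
def cyl(P,c,z0,z1,r):
    dr=np.hypot(P[:,0]-c[0],P[:,1]-c[1])-r; dz=np.abs(P[:,2]-(z0+z1)/2)-(z1-z0)/2
    return np.where((dr>0)&(dz>0),np.hypot(dr,dz),np.maximum(dr,dz))
def head(t,g=(.581,-.245),err=True):
    W,d,im=cloud(t); m=(np.linalg.norm(W[...,:2]-np.array(g),axis=-1)<.05)&(d>0)&(W[...,2]>.095)
    if err: m=cv2.erode(m.astype(np.uint8),np.ones((3,3)))>0
    P=W[m]
    r=least_squares(lambda p:cyl(P,p[:2],p[2]-.022,p[2],.0195),[g[0],g[1],.128],loss='soft_l1',f_scale=.0015)
    print(t,'head',len(P),r.x.round(4),np.sqrt(np.mean(r.fun**2)).round(4)); return r.x
def foot(t,g=(.581,-.245)):
    W,d,im=cloud(t)
    z=np.load(f'pics/{t}.npz')
    # silhouette of foot: dark pixels; use gradient of colour on plane z=.016 : dark mask
    im=im.astype(float); m=(np.linalg.norm(W[...,:2]-np.array(g),axis=-1)<.09)&(im.sum(-1)<205)&(W[...,2]<.03)
    P=W[m]; 
    b=[]
    c=np.array(g)
    for it in range(5):
        ang=np.arctan2(P[:,1]-c[1],P[:,0]-c[0]);rr=np.hypot(P[:,0]-c[0],P[:,1]-c[1]);E=[]
        for a in np.arange(-np.pi,np.pi,.15):
            s=(ang>=a)&(ang<a+.15)
            if s.sum()>4: E.append(P[s][np.argmax(rr[s]),:2])
        E=np.array(E); q=least_squares(lambda p:np.hypot(E[:,0]-p[0],E[:,1]-p[1])-p[2],[*c,.058],loss='soft_l1',f_scale=.002);c=q.x[:2]
    print(t,'foot',q.x.round(4),len(E))
if __name__=='__main__':
    for t in('scene0','side0'): head(t);head(t,err=False);foot(t)
E
python3 fit2.py
```

```text
scene0 head 137 [ 0.5789 -0.2495  0.1285] 0.0015
scene0 head 197 [ 0.5797 -0.2475  0.1284] 0.0015
scene0 foot [ 0.5753 -0.2715  0.0246] 7
side0 head 125 [ 0.5799 -0.245   0.1268] 0.0012
side0 head 182 [ 0.5798 -0.245   0.1266] 0.002
side0 foot [ 0.5807 -0.2415  0.0553] 17
```

```bash
cat >> h.py <<'E'
from scipy.spatial.transform import Rotation as R
def go(p,Rm):
    s=sensors.get_state();R0=R.from_quat(s['tool_rot']);dp=R0.inv().apply(np.array(p)-s['tool_pos'])
    dr=(R0.inv()*Rm).as_rotvec(degrees=True)
    print('t',round(s['time_s'],2),'at',s['tool_pos'].round(4),'F',s['wrist_force'].round(2),'j',np.array(s['joint_pos']).round(2),'gap',round(s['finger_gap'],4))
    print('shift',(dp/.025).round(3),'turn',(dr/5).round(3),'mm',np.linalg.norm(dp)*1e3,'deg',np.linalg.norm(dr))
def tool(azx,elz):  # x horizontal at azx deg, z at elevation elz (deg) toward azx+90
    a=np.radians(azx);e=np.radians(elz);x=np.array([np.cos(a),np.sin(a),0]);h=np.array([-np.sin(a),np.cos(a),0])
    z=h*np.cos(e)+np.array([0,0,np.sin(e)]);y=np.cross(z,x);return R.from_matrix(np.stack([x,y,z],1))
E
python3 - <<'E'
from h import *
snap('wrist','w0'); ci=eyes.camera_info('wrist');s=sensors.get_state()
V=ci['view'];C=-V[:3,:3].T@V[:3,3];R0=R.from_quat(s['tool_rot'])
print('cam in tool',R0.inv().apply(C-s['tool_pos']).round(4),'look',R0.inv().apply(-V[2,:3]).round(3),'fx',ci['fx'])
go([.56,-.26,.36],tool(-20,-90))
E
```

```text
cam in tool [ 0.0003 -0.077  -0.1314] look [-0.001  0.297  0.955] fx 315.3956286903787
t 0.15 at [ 0.18   -0.624   0.2414] F [ 0.54 -0.4  -0.76] j [ 1.26  0.62 -0.01  1.42  0.01  1.1  -0.04] gap 0.0854
shift [ -9.786 -18.641  -4.726] turn [-1.0000e-02  2.1000e-02 -1.0782e+01] mm 539.4224670808511 deg 53.90860857558802
```

View pics/w0.png

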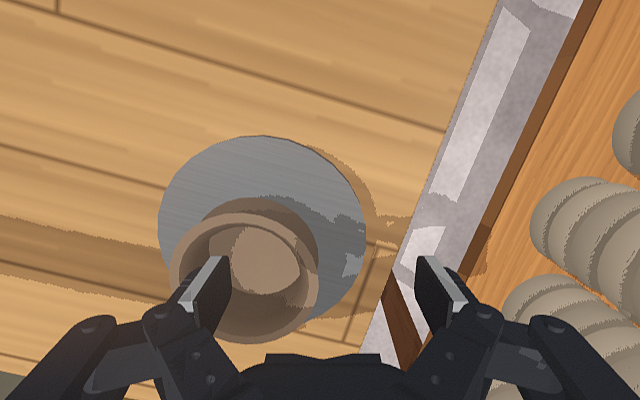

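The wrist view shows a pot on a wheel right under the left finger (265,270), so I'll rise first and then go over the empty stand.

>>> jog_arm --moves '[[[0,0,-2],[0,0,0],85],[[0,0,-4],[0,0,0],85],[[-2,-4,-4.5],[0,0,-2],85],[[-4,-6,-4.5],[0,0,-3.5],85],[[-6,-8,-4.5],[0,0,-5],85],[[-7,-10,-4.5],[0,0,-6.5],85],[[-8,-12,-4.5],[0,0,-8],85],[[-9.5,-14,-4.5],[0,0,-9.5],85],[[-10,-16,-4.5],[0,0,-10.8],85],[[-10,-18,-4.5],[0,0,-10.8],85],[[-10,-18.5,-4.5],[0,0,-10.8],85],[[-10,-18.6,-4.5],[0,0,-10.8],85]]'

```text
time_s: 1.35
tool_pos: [0.5309, -0.2728, 0.3547]
tool_rot: [0.985, -0.173, -0.0, 0.0]
wrist_force: [1.3, -1.3, 0.2]
finger_gap: 0.0851
```

```bash
python3 - <<'E'
from h import *
go([.59,-.21,.33],tool(-20.1,-90))
E
```

```text
t 1.35 at [ 0.5309 -0.2728  0.3547] F [ 1.32 -1.25  0.15] j [ 0.64  0.47 -0.34  1.39  0.15  1.31 -0.05] gap 0.0851
shift [ 1.366 -3.169  0.984] turn [0.004 0.004 0.033] mm 89.70243018641919 deg 0.16883987865475542
```

>>> jog_arm --moves '[[[0,0,0],[0,0,0],85],[[0,0,0],[0,0,0],85]]'

```text
time_s: 1.55
tool_pos: [0.5305, -0.2727, 0.3539]
tool_rot: [0.985, -0.171, -0.001, -0.0]
wrist_force: [-1.2, 0.1, -0.9]
finger_gap: 0.085
```

```bash
python3 - <<'E'
from h import *
go([.59,-.21,.33],tool(-20.1,-90))
E
```

```text
t 1.55 at [ 0.5305 -0.2727  0.3539] F [-1.21  0.05 -0.88] j [ 0.64  0.47 -0.34  1.39  0.15  1.31 -0.04] gap 0.085
shift [ 1.397 -3.164  0.955] turn [-0.002  0.018  0.077] mm 89.70960707750625 deg 0.3959779208085615
```

>>> jog_arm --moves '[[[0.7,-1.6,0.5],[0,0,0],85],[[1.4,-3.16,0.96],[0,0,0],85],[[1.4,-3.16,0.96],[0,0,0],85],[[1.4,-3.16,0.96],[0,0,0],85]]'

```text
time_s: 1.95
tool_pos: [0.5888, -0.2126, 0.33]
tool_rot: [0.985, -0.173, -0.001, 0.001]
wrist_force: [-0.1, -0.9, 1.0]
finger_gap: 0.0847
```

```bash
python3 - <<'E'
from h import *
snap('wrist','w1')
go([.59,-.21,.33],tool(-20.1,-90))
from fit2 import head
for e in(True,False): head('w1',err=e)
W,d,im=cloud('w1');print((d>0).mean(), proj('w1',[.58,-.246,.128]))
E
```

```text
t 2.0 at [ 0.5884 -0.2141  0.3306] F [-0.31 -1.05 -0.15] j [ 0.51  0.53 -0.34  1.35  0.18  1.29 -0.19] gap 0.0849
shift [ 0.003 -0.177  0.023] turn [0.027 0.008 0.003] mm 4.463568831560501 deg 0.13995902079451897
w1 head 6766 [ 0.5888 -0.2195  0.4029] 0.0878
w1 head 7598 [ 0.5892 -0.2194  0.4022] 0.0902
0.9961328125 [324.48861997 204.4408258 ]
```

View pics/w1.png

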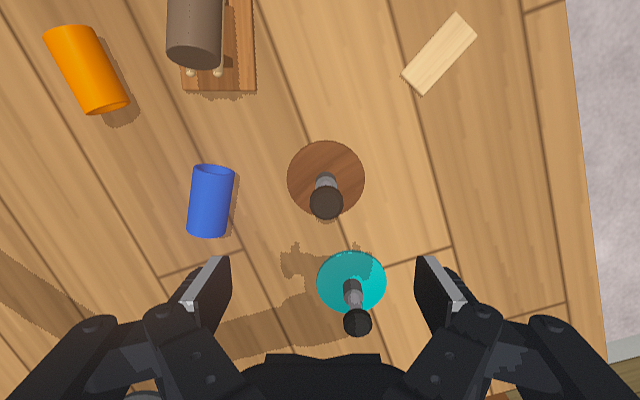

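The wrist view shows the head of the empty dark-footed stand at (326,203), the turquoise one at (357,322) and the cradle with the dark cup at the top (195,35).

```bash
sed -i 's/&(W\[...,2\]>.095)/\&(W[...,2]>.095)\&(W[...,2]<.16)/' fit2.py; python3 - <<'E'
from h import *
from fit2 import *
for e in(True,False): head('w1',err=e)
W,d,im=cloud('w1')
# foot : fit ring edge via depth step: points 0.010<z<0.022
m=(np.hypot(W[...,0]-.58,W[...,1]+.246)<.08)&(W[...,2]>.01)&(W[...,2]<.022)
print('foot',m.sum(),cv2.minEnclosingCircle(W[m][:,:2].astype(np.float32)),np.median(W[m][:,2]))
m=(np.hypot(W[...,0]-.58,W[...,1]+.246)<.05)&(W[...,2]>.1)&(W[...,2]<.16)
z=W[m][:,2];t=W[m][z>np.percentile(z,60)-.004];print('top',np.median(z[z>np.percentile(z,50)]),cv2.minEnclosingCircle(t[:,:2].astype(np.float32)))
print('bench',np.median(W[240:260,430:][:, :40,2]))
a=np.array([sensors.get_state()['tool_pos'] for _ in range(10)]);print(a.std(0),a.mean(0))
E
```

```text
w1 head 802 [ 0.5808 -0.2482  0.128 ] 0.0009
w1 head 945 [ 0.5813 -0.2474  0.1279] 0.001
foot 3318 ((0.5818002820014954, -0.24656084179878235), 0.057530757039785385) 0.01359956606801311
top 0.1283167162576938 ((0.5819135308265686, -0.2467532604932785), 0.01924140937626362)
bench 0.00022514514784616852
[1.11022302e-16 2.77555756e-17 5.55111512e-17] [ 0.58841715 -0.21413271  0.330582  ]
```

```bash
cat > g.py <<'E'
from h import *
u=np.array([.4966,-.0527,.0879]);A=69.9
T=tool(A-90,-55);zt=T.apply([0,0,1]);a=np.array([np.cos(np.radians(A))*np.cos(np.radians(20)),np.sin(np.radians(A))*np.cos(np.radians(20)),-np.sin(np.radians(20))])
tcp=u+.03*a+.008*zt
E
python3 - <<'E'
from g import *
print(tcp,zt); go(tcp-.12*zt,T)
W,d,im=cloud('scene0')
for n,(u_,v_) in dict(blue=(236,202),orange=(282,155)).items(): print(n,W[v_,u_].round(3))
E
```

```text
[ 0.50786496 -0.02191706  0.07108618] [ 0.1971151   0.53864233 -0.81915204]
t 2.0 at [ 0.5884 -0.2141  0.3306] F [-0.31 -1.05 -0.15] j [ 0.51  0.53 -0.34  1.35  0.18  1.29 -0.19] gap 0.0849
shift [-5.663 -3.376  6.444] turn [7.027 0.008 0.   ] mm 230.47742146406634 deg 35.13375194174739
blue [ 0.429 -0.215  0.049]
orange [ 0.362 -0.012  0.049]
```

>>> jog_arm --moves '[[[-1,-0.6,0.5],[1.5,0,0],85],[[-2,-1.2,1.5],[3,0,0],85],[[-3,-1.8,2.5],[4.5,0,0],85],[[-4,-2.4,3.5],[6,0,0],85],[[-5,-3,4.5],[7.03,0,0],85],[[-5.66,-3.37,5.5],[7.03,0,0],85],[[-5.66,-3.37,6.44],[7.03,0,0],85],[[-5.66,-3.37,6.44],[7.03,0,0],85],[[-5.66,-3.37,6.44],[7.03,0,0],85],[[-5.66,-3.37,6.44],[7.03,0,0],85]]'

```text
time_s: 3.0
tool_pos: [0.4865, -0.0857, 0.171]
tool_rot: [0.939, -0.165, 0.054, -0.297]
wrist_force: [-0.8, -0.7, -0.2]
finger_gap: 0.0851
```

```bash
python3 - <<'E'
from g import *
go(tcp,T)
snap('wrist','w2')
from fit import cupfit
W,d,im=cloud('w2')
E
```

```text
t 3.0 at [ 0.4865 -0.0857  0.171 ] F [-0.84 -0.69 -0.21] j [ 0.92  0.64 -0.67  2.   -0.39  0.65  0.32] gap 0.0851
shift [-0.084  0.097  4.817] turn [-0.018 -0.023  0.034] mm 120.47690924624956 deg 0.22385396467982185
```

View pics/w2.png

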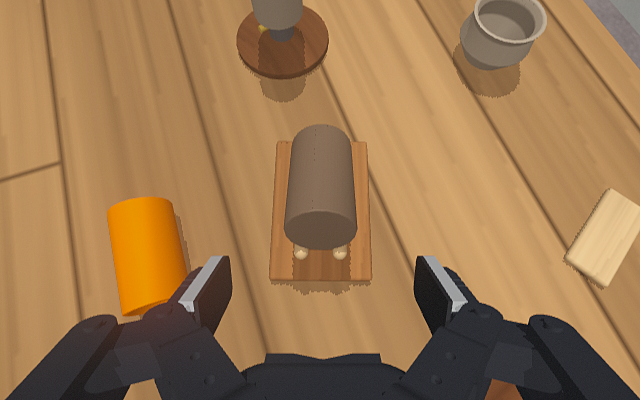

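The wrist view shows the cup centred at (321,185) between the jaws, its axis upright in the image, with the sides free and the orange one clear on the left (148,255). One wrist-depth check of the cup comes next.

```bash
python3 - <<'E'
from g import *
from fit import cupfit
cupfit(['w2']); W,d,im=cloud('w2')
m=(im[...,0]>200)&(im[...,2]<60)&(d>0)&(W[...,2]<.08);print('orange xmax',W[m].max(0),W[m].min(0))
E
```

```text
w2 2315 [ 0.5023 -0.0457  0.0906]
under [ 0.4986 -0.0503  0.087 ] az 69.65 el -20.23 rms 0.0004
w2 med res 0.0
constrained [ 0.4984 -0.0499  1.2129] 69.5 0.0004
orange xmax [0.37138036 0.04312709 0.05766893] [ 0.32197963 -0.05186712  0.00508142]
```

>>> jog_arm --moves '[[[-0.05,0.1,1],[0,0,0],85],[[-0.06,0.1,2],[0,0,0],85],[[-0.06,0.1,3],[0,0,0],85],[[-0.06,0.1,4],[0,0,0],85],[[-0.06,0.1,4.5],[0,0,0],85],[[-0.06,0.1,4.85],[0,0,0],85],[[-0.06,0.1,4.85],[0,0,0],85],[[-0.06,0.1,4.85],[0,0,0],85],[[-0.06,0.1,4.85],[0,0,0],85]]' --grip_force 30

```text
time_s: 3.95
tool_pos: [0.5075, -0.0209, 0.0698]
tool_rot: [0.939, -0.165, 0.053, -0.297]
wrist_force: [0.3, -0.4, 0.3]
finger_gap: 0.085
```

```bash
python3 - <<'E'
from g import *
go(tcp,T)
snap('wrist','w3')
E
```

```text
t 3.95 at [ 0.5075 -0.0209  0.0698] F [ 0.34 -0.39  0.28] j [ 0.77  0.83 -0.67  2.08 -0.42  0.34  0.33] gap 0.085
shift [ 0.027 -0.    -0.062] turn [-0.024 -0.001  0.033] mm 1.6963967516098737 deg 0.20306885361861093
```

View pics/w3.png

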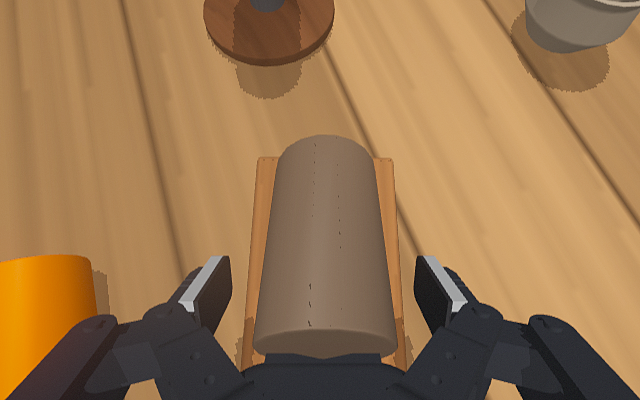

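The cup sits centred between the open pads, with its underside edge at (324,345). Closing now.

>>> jog_arm --moves '[[[0,0,0],[0,0,0],70],[[0,0,0],[0,0,0],62],[[0,0,0],[0,0,0],58],[[0,0,0],[0,0,0],55],[[0,0,0],[0,0,0],52],[[0,0,0],[0,0,0],50],[[0,0,0],[0,0,0],50],[[0,0,0],[0,0,0],50],[[0,0,0],[0,0,0],50]]' --grip_force 30

```text
time_s: 4.9
tool_pos: [0.5085, -0.0212, 0.0696]
tool_rot: [0.939, -0.166, 0.054, -0.297]
wrist_force: [1.1, -4.0, 5.4]
finger_gap: 0.056
```

```bash
python3 - <<'E'
from g import *
go(tcp+[0,0,.1],T)
E
```

```text
t 4.9 at [ 0.5085 -0.0212  0.0696] F [ 1.1  -4.04  5.44] j [ 0.77  0.83 -0.67  2.08 -0.42  0.33  0.33] gap 0.056
shift [-1.000e-03 -2.306e+00 -3.340e+00] turn [-0.024 -0.023  0.028] mm 101.46984165429465 deg 0.21479736625314622
```

>>> jog_arm --moves '[[[0,-0.15,-0.22],[0,0,0],50],[[0,-0.5,-0.7],[0,0,0],50],[[0,-1,-1.4],[0,0,0],50],[[0,-1.7,-2.4],[0,0,0],50],[[0,-2.6,-3.7],[0,0,0],50],[[0,-3.4,-4.9],[0,0,0],50],[[0,-4.1,-5.8],[0,0,0],50],[[0,-4.6,-6.6],[0,0,0],50],[[0,-4.6,-6.6],[0,0,0],50],[[0,-4.6,-6.6],[0,0,0],50]]'

```text
time_s: 5.9
tool_pos: [0.5051, -0.0205, 0.2692]
tool_rot: [0.939, -0.164, 0.051, -0.297]
wrist_force: [-0.0, 0.1, -2.1]
finger_gap: 0.0562
```

```bash
python3 - <<'E'
from g import *
T2=tool(A-90,-125)
go([.56,-.2,.30],T2)
snap('wrist','w4');snap('scene','s4')
E
```

```text
t 5.9 at [ 0.5051 -0.0205  0.2692] F [-0.03  0.08 -2.1 ] j [ 0.81  0.47 -0.68  1.91 -0.45  0.81  0.15] gap 0.0562
shift [ 4.496  4.203 -4.472] turn [-14.016   0.029   0.061] mm 190.18269515813338 deg 70.07918927019496
```

View pics/w4.png

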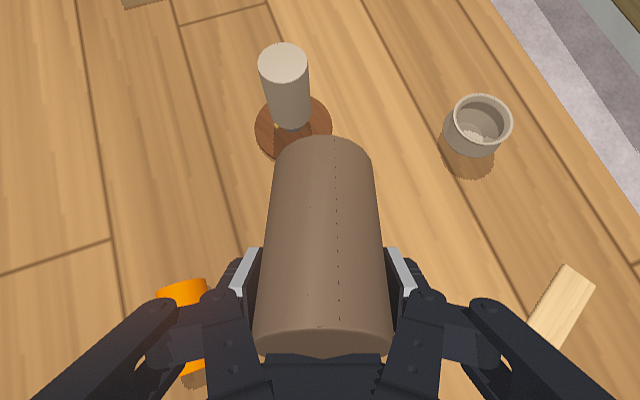

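The cup is held at gap 56 mm and is lifted clear, with about 2 N of weight. Next I'll measure where it sits in the hand.

```bash
cat > inhand.py <<'E'
from h import *
from scipy.optimize import least_squares
# fit the held cup in tool frame from a wrist picture; tool pose from the saved state
def inhand(tag,tool_pos,tool_rot,show=True):
    W,d,im=cloud(tag);R0=R.from_quat(tool_rot);Q=R0.inv().apply((W-tool_pos).reshape(-1,3)).reshape(W.shape)
    im=im.astype(float);br=im.sum(-1);sat=(im.max(-1)-im.min(-1))
    # geometric prior: within cup model grown by 8mm
    a0=np.array([0,-np.sin(np.radians(35)),np.cos(np.radians(35))]);u0=np.array([0,0,-.008])-.03*a0
    def sdf(p,P):
        a=np.array([np.sin(p[0]),-np.sin(p[1])*np.cos(p[0]),np.cos(p[1])*np.cos(p[0])])
        q=P-np.array(p[2:5]);s=q@a;r=np.linalg.norm(q-s[...,None]*a,axis=-1);dx=r-.028;dz=np.abs(s-.0475)-.0475
        return np.where((dx>0)&(dz>0),np.hypot(dx,dz),np.maximum(dx,dz))
    p0=[0,np.radians(35),*u0]
    m=(d>0)&(np.abs(sdf(p0,Q))<.008)&(sat<50)&(br>150)&(np.abs(Q[...,0])<.024)
    m=cv2.erode(m.astype(np.uint8),np.ones((3,3)))>0
    P=Q[m];r=least_squares(lambda p:sdf(p,P),p0,loss='soft_l1',f_scale=.001)
    p=r.x
    a=np.array([np.sin(p[0]),-np.sin(p[1])*np.cos(p[0]),np.cos(p[1])*np.cos(p[0])])
    if show: print(tag,m.sum(),'yaw',np.degrees(p[0]).round(2),'tilt',np.degrees(p[1]).round(2),'u',p[2:].round(4),'rms',np.sqrt(np.mean(r.fun**2)).round(5),'s_grip',((np.array([0,0,-.008])-p[2:])@a).round(4))
    return p[2:],a
E
python3 - <<'E'
from inhand import *
# camera pose relative to tool was fixed: reconstruct with current state (arm at rest)
s=sensors.get_state();inhand('w4',s['tool_pos'],s['tool_rot'])
E
```

```text
w4 20696 yaw 0.19 tilt 34.5 u [ 0.0011  0.0153 -0.0322] rms 0.00045 s_grip 0.0286
```

```bash
cat > place.py <<'E'
from inhand import *
A=69.9;peg=np.array([.5808,-.2473])
def target(u,tilt,zu):
    T2=tool(A-90,-90-tilt); return np.array([*peg,zu])-T2.apply(u),T2
if __name__=='__main__':
    p,T2=target([.0008,.0157,-.0322],34.7,.26);print(p);go(p,T2)
E
python3 place.py
```

```text
[ 0.57818501 -0.25211791  0.22458927]
t 6.0 at [ 0.505  -0.0207  0.2684] F [ 0.07 -0.   -2.42] j [ 0.81  0.47 -0.68  1.91 -0.45  0.81  0.15] gap 0.0563
shift [ 5.904  7.301 -3.026] turn [-13.965   0.054   0.053] mm 246.6298248980682 deg 69.82368557716401
```

>>> jog_arm --moves '[[[0.3,0.4,-0.6],[-1.2,0,0],50],[[0.9,1.1,-1.0],[-2.6,0,0],50],[[1.5,1.8,-1.4],[-4.0,0,0],50],[[2.1,2.6,-1.8],[-5.4,0,0],50],[[2.7,3.4,-2.1],[-6.8,0,0],50],[[3.3,4.1,-2.4],[-8.2,0,0],50],[[3.9,4.8,-2.6],[-9.6,0,0],50],[[4.5,5.5,-2.8],[-11,0,0],50],[[5.1,6.2,-2.9],[-12.2,0,0],50],[[5.6,6.9,-3.0],[-13.2,0,0],50],[[5.9,7.3,-3.03],[-13.97,0,0],50],[[5.9,7.3,-3.03],[-13.97,0,0],50]]'

```text
time_s: 7.2
tool_pos: [0.579, -0.2503, 0.2218]
tool_rot: [0.941, -0.163, -0.056, 0.293]
wrist_force: [-0.5, -0.0, -2.3]
finger_gap: 0.0561
```

>>> jog_arm --moves '[[[0,0,0],[0,0,0],50],[[0,0,0],[0,0,0],50],[[0,0,0],[0,0,0],50]]'

```text
time_s: 7.5
tool_pos: [0.5795, -0.2527, 0.2279]
tool_rot: [0.94, -0.166, -0.051, 0.293]
wrist_force: [0.0, -0.3, -1.7]
finger_gap: 0.0562
```

```bash
python3 place.py; python3 - <<'E'
from h import *
for n in('scene','side','wrist'): snap(n,n+'5')
E
```

```text
[ 0.57818501 -0.25211791  0.22458927]
t 7.5 at [ 0.5795 -0.2527  0.2279] F [ 0.04 -0.26 -1.67] j [ 0.15  0.67 -0.06  1.52  0.67  1.21 -0.58] gap 0.0562
shift [-0.057 -0.079  0.104] turn [-0.014 -0.026  0.016] mm 3.567917339251951 deg 0.16921993574934208
```

```bash
python3 - <<'E'
import cv2,numpy as np
a=cv2.imread('pics/scene5.png')[150:300,190:320]; b=cv2.imread('pics/side5.png')[60:210,265:395];w=cv2.imread('pics/wrist5.png')
cv2.imwrite('pics/c5.png',np.hstack([cv2.resize(x,None,fx=3,fy=3,interpolation=2) for x in(a,b)]))
E
```

```text
(no output)
```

View pics/c5.png

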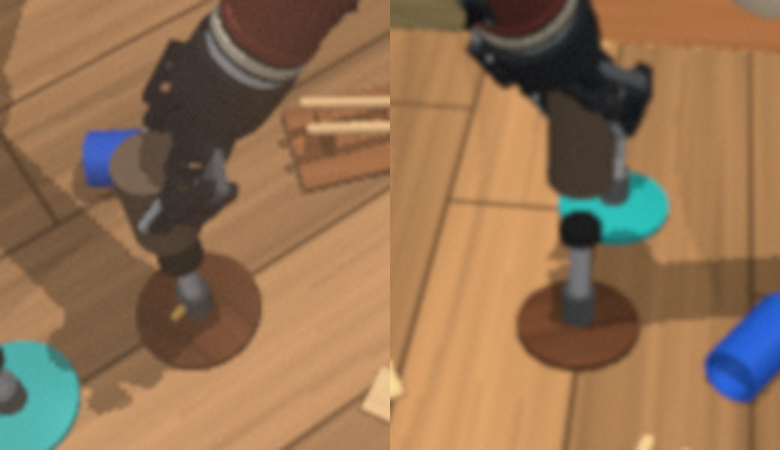

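View pics/wrist5.png

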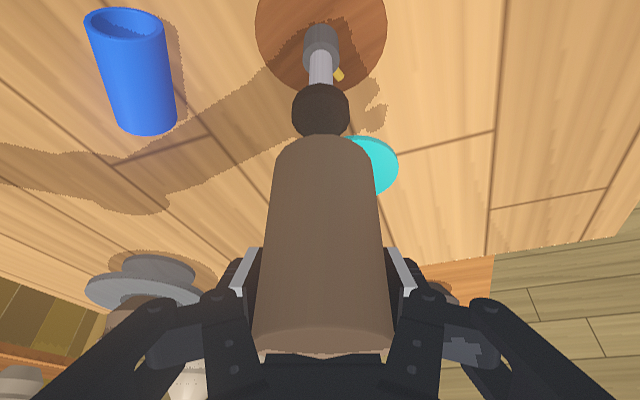

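All three views show the cup mouth-down just above the empty peg's head (wrist: rim at (320,140), head at (320,110)). Next I'll measure the cup axis against the peg axis within each camera, so that calibration errors cancel.

```bash
cat > rel.py <<'E'
from h import *
from scipy.optimize import least_squares
import sys
def sdfcap(P,o,a,r,L):
    q=P-o;s=q@a;rr=np.linalg.norm(q-np.outer(s,a),axis=1);dx=rr-r;dz=np.abs(s-L/2)-L/2
    return np.where((dx>0)&(dz>0),np.hypot(dx,dz),np.maximum(dx,dz))
def fitcup(t,c,zu,tol=.01):
    W,d,im=cloud(t);P=W.reshape(-1,3);I=im.reshape(-1,3).astype(float)
    s0=np.abs(sdfcap(P,np.array([*c,zu]),np.array([0,0,-1.]),.028,.095))
    m=(d.ravel()>0)&(s0<tol)&(I[:,0]-I[:,2]>10)&(I[:,0]-I[:,2]<60)&(I.sum(1)>90)
    m=cv2.erode(m.reshape(d.shape).astype(np.uint8),np.ones((3,3))).ravel()>0
    P=P[m]
    def f(p):
        a=np.array([p[3],p[4],-1.]);a/=np.linalg.norm(a);return sdfcap(P,p[:3],a,.028,.095)
    r=least_squares(f,[*c,zu,0,0],loss='soft_l1',f_scale=.001);p=r.x
    print(t,'cup n',m.sum(),'under',p[:3].round(4),'mouth',(p[:2]+.095*p[3:]).round(4),'lean deg',np.degrees(p[3:]).round(2),'rms',np.sqrt(np.mean(r.fun**2)).round(5));return p
if __name__=='__main__':
    from fit2 import head
    tag,zu=sys.argv[1],float(sys.argv[2])
    for n in('scene','side','wrist'):
        fitcup(n+tag,[.5815,-.248],zu)
        W,d,im=cloud(n+tag);h=cloud(n+tag)
        m=(np.hypot(W[...,0]-.581,W[...,1]+.247)<.035)&(d>0)&(W[...,2]>.1)&(W[...,2]<.134)&(im.sum(-1)<130)
        P=W[m];
        r=least_squares(lambda p:sdfcap(P,np.array([p[0],p[1],.128]),np.array([0,0,-1.]),.0195,.022),[.581,-.247],loss='soft_l1',f_scale=.001)
        print('  head',m.sum(),r.x.round(4),np.sqrt(np.mean(r.fun**2)).round(5),'foot',cv2.minEnclosingCircle(W[(np.hypot(W[...,0]-.581,W[...,1]+.247)<.08)&(W[...,2]>.011)&(W[...,2]<.022)][:,:2].astype(np.float32)))
E
python3 rel.py 5 .263
```

```text
scene5 cup n 416 under [ 0.5808 -0.2485  0.2644] mouth [ 0.581  -0.2489] lean deg [ 0.09 -0.21] rms 0.00119
  head 0 [ 0.581 -0.247] nan foot ((0.5821605920791626, -0.24842311441898346), 0.057512179017066956)
side5 cup n 512 under [ 0.5803 -0.2456  0.2606] mouth [ 0.5812 -0.2464] lean deg [ 0.56 -0.47] rms 0.00104
  head 115 [ 0.58  -0.245] 0.00136 foot ((0.5788565874099731, -0.24098080396652222), 0.05581771209836006)
wrist5 cup n 24015 under [ 0.5829 -0.2471  0.2634] mouth [ 0.5832 -0.2474] lean deg [ 0.17 -0.16] rms 0.00061
  head 0 [ 0.581 -0.247] nan foot ((0.5827175974845886, -0.24420589208602905), 0.05602553114295006)
  return _methods._mean(a, axis=axis, dtype=dtype,
  ret = ret.dtype.type(ret / rcount)
```

```bash
sed -i 's/(W\[...,2\]<.134)&(im.sum(-1)<130)/(W[...,2]<.134)\&(im[...,0].astype(int)-im[...,2]<(16))/' rel.py; python3 rel.py 5 .263 2>/dev/null| grep -v cup
python3 - <<'E'
from h import *
W,d,im=cloud('wrist5')
for v in range(85,140,6): print(v,[ (W[v,u].round(3).tolist(),im[v,u].tolist()) for u in (320,)])
print([eyes.camera_info('wrist')['cx']])
E
```

```text
head 4 [ 0.5792 -0.2466] 0.00056 foot ((0.5821605920791626, -0.24842311441898346), 0.057512179017066956)
  head 152 [ 0.58   -0.2448] 0.00156 foot ((0.5788565874099731, -0.24098080396652222), 0.05581771209836006)
  head 103 [ 0.5825 -0.2456] 0.00089 foot ((0.5827175974845886, -0.24420589208602905), 0.05602553114295006)
85 [([0.589, -0.227, 0.115], [76, 62, 53])]
91 [([0.589, -0.227, 0.121], [76, 60, 55])]
97 [([0.588, -0.229, 0.125], [76, 63, 57])]
103 [([0.587, -0.231, 0.128], [75, 65, 56])]
109 [([0.586, -0.235, 0.128], [74, 64, 56])]
115 [([0.584, -0.24, 0.127], [74, 63, 55])]
121 [([0.583, -0.244, 0.128], [76, 65, 58])]
127 [([0.581, -0.249, 0.127], [75, 66, 57])]
133 [([0.579, -0.253, 0.128], [74, 65, 55])]
139 [([0.591, -0.221, 0.174], [120, 99, 81])]
[322.49616293409366]
```

```bash
python3 - <<'E'
from rel import *
def chead(P,p):
    # head with 5mm chamfer: max of cylinder and cone
    r=np.hypot(P[:,0]-p[0],P[:,1]-p[1]);z=P[:,2]-p[2]
    return np.maximum.reduce([r-.0195,z,-.022-z,(r-.0145+z)/np.sqrt(2)])
for t in('wrist5','w1','side5','side0','scene0'):
    W,d,im=cloud(t)
    br=im.astype(int).sum(-1)
    m=(np.hypot(W[...,0]-.581,W[...,1]+.247)<.04)&(d>0)&(W[...,2]>.112)&(W[...,2]<.136)
    if t=='wrist5': m&=(br<240)
    for e in(0,3):
        mm=m if e==0 else cv2.erode(m.astype(np.uint8),np.ones((e,e)))>0
        P=W[mm];r=least_squares(lambda p:chead(P,p),[.581,-.247,.128],loss='soft_l1',f_scale=.001)
        print(t,e,len(P),r.x.round(4),np.sqrt(np.mean(r.fun**2)).round(5))
E
```

```text
wrist5 0 2517 [ 0.582  -0.2456  0.1275] 0.00051
wrist5 3 2210 [ 0.582  -0.2456  0.1275] 0.00053
w1 0 945 [ 0.5815 -0.2469  0.1282] 0.00062
w1 3 802 [ 0.5816 -0.2469  0.1282] 0.00065
side5 0 164 [ 0.5797 -0.2441  0.1275] 0.00108
side5 3 111 [ 0.5797 -0.2443  0.1276] 0.00116
side0 0 164 [ 0.5798 -0.2444  0.1273] 0.001
side0 3 112 [ 0.5799 -0.2443  0.1273] 0.00104
scene0 0 195 [ 0.5802 -0.2477  0.1287] 0.00131
scene0 3 135 [ 0.5804 -0.2488  0.1287] 0.00146
```

Within each camera the cup sits off the peg by about (+1.0,-1.6) mm (wrist and side agree; scene gives (+0.6,-0.7)). I'll correct by (-1.0,+1.5) mm and lower.

```bash
python3 - <<'E'
from h import *
s=sensors.get_state();R0=R.from_quat(s['tool_rot'])
c=R0.inv().apply([-.001,.0015,0])/.025;dn=R0.inv().apply([0,0,-.025])/.025
Rn=tool(69.9-90,-124.7);print('nominal',Rn.inv().apply([-.001,.0015,0])/.025,Rn.inv().apply([0,0,-1]))
print(c.round(3),dn.round(3))
for mm in(90,100,110,115,120): print(mm,(c+dn*mm/25).round(3))
E
```

```text
nominal [-0.05818335 -0.03502273 -0.02425089] [-1.38777878e-17 -5.69279523e-01  8.22144041e-01]
[-0.058 -0.035 -0.024] [-0.001 -0.569  0.823]
90 [-0.062 -2.082  2.937]
100 [-0.063 -2.31   3.266]
110 [-0.063 -2.537  3.595]
115 [-0.063 -2.651  3.76 ]
120 [-0.063 -2.765  3.924]
```

>>> jog_arm --moves '[[[-0.06,-0.04,-0.02],[0,0,0],50],[[-0.06,-0.27,0.31],[0,0,0],50],[[-0.06,-0.5,0.64],[0,0,0],50],[[-0.06,-0.72,0.96],[0,0,0],50],[[-0.06,-0.81,1.09],[0,0,0],50],[[-0.06,-0.81,1.09],[0,0,0],50],[[-0.06,-0.81,1.09],[0,0,0],50],[[-0.06,-0.81,1.09],[0,0,0],50]]'

```text
time_s: 8.45
tool_pos: [0.579, -0.251, 0.1936]
tool_rot: [0.94, -0.165, -0.051, 0.294]
wrist_force: [0.2, -0.3, -1.8]
finger_gap: 0.056
```

```bash
python3 - <<'E'
from h import *
go([.5786,-.2506,.19],tool(-20.1,-124.7))
for n in('side','wrist'): snap(n,n+'6')
from rel import fitcup
for n in('side','wrist'): fitcup(n+'6',[.581,-.247],.229)
b=cv2.imread('pics/side6.png')[100:200,285:370];w=cv2.imread('pics/wrist6.png')[0:250,200:440]
cv2.imwrite('pics/c6.png',np.hstack([cv2.resize(b,(340,400),interpolation=2),cv2.resize(w,(384,400),interpolation=2)]))
E
```

```text
t 8.45 at [ 0.579  -0.251   0.1936] F [ 0.17 -0.32 -1.76] j [ 0.14  0.71 -0.06  1.56  0.69  1.15 -0.63] gap 0.056
shift [-0.02  -0.092  0.112] turn [-0.001 -0.03   0.024] mm 3.658957076850618 deg 0.192775619412299
side6 cup n 441 under [ 0.5802 -0.244   0.2247] mouth [ 0.5804 -0.2444] lean deg [ 0.14 -0.22] rms 0.00116
wrist6 cup n 24306 under [ 0.5823 -0.2454  0.2292] mouth [ 0.5826 -0.2457] lean deg [ 0.19 -0.18] rms 0.00059
```

View pics/c6.png

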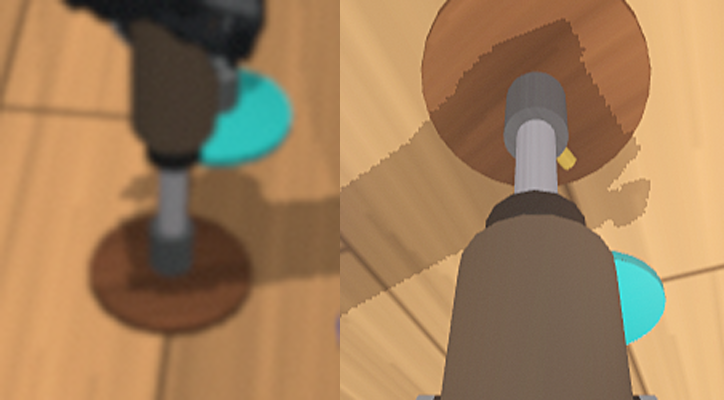

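Cup and head axes now agree within about 0.5 mm in both views, with the rim at 134 mm over the head at 128 mm. Lowering gently, watching the force.

>>> jog_arm --moves '[[[-0.015,-0.09,0.13],[0,0,0],50],[[-0.015,-0.16,0.23],[0,0,0],50],[[-0.015,-0.23,0.33],[0,0,0],50],[[-0.015,-0.3,0.43],[0,0,0],50],[[-0.015,-0.36,0.52],[0,0,0],50],[[-0.015,-0.36,0.52],[0,0,0],50]]'

```text
time_s: 9.15
tool_pos: [0.578, -0.2507, 0.1768]
tool_rot: [0.94, -0.165, -0.052, 0.294]
wrist_force: [-0.2, -0.2, -2.4]
finger_gap: 0.0564
```

```bash
python3 - <<'E'
from h import *
go([.5786,-.2506,.1],tool(-20.1,-124.7))
E
```

```text
t 9.15 at [ 0.578  -0.2507  0.1768] F [-0.15 -0.18 -2.42] j [ 0.14  0.72 -0.05  1.58  0.7   1.12 -0.65] gap 0.0564
shift [ 0.023 -1.758  2.517] turn [ 0.001 -0.011  0.038] mm 76.7584942935501 deg 0.2005549287655258
```

The rim is past the head's top with no contact force. Continuing.

>>> jog_arm --moves '[[[0,-0.14,0.2],[0,0,0],50],[[0,-0.28,0.4],[0,0,0],50],[[0,-0.42,0.6],[0,0,0],50],[[0,-0.55,0.8],[0,0,0],50],[[0,-0.69,1.0],[0,0,0],50],[[0,-0.69,1.0],[0,0,0],50]]'

```text
time_s: 9.75
tool_pos: [0.5777, -0.2506, 0.1458]
tool_rot: [0.94, -0.165, -0.053, 0.294]
wrist_force: [-0.5, 1.1, -1.8]
finger_gap: 0.0563
```

>>> jog_arm --moves '[[[0,-0.14,0.2],[0,0,0],50],[[0,-0.28,0.4],[0,0,0],50],[[0,-0.42,0.6],[0,0,0],50],[[0,-0.55,0.8],[0,0,0],50],[[0,-0.64,0.92],[0,0,0],50],[[0,-0.64,0.92],[0,0,0],50]]'

```text
time_s: 10.35
tool_pos: [0.5779, -0.2506, 0.1182]
tool_rot: [0.94, -0.165, -0.052, 0.294]
wrist_force: [-0.4, 0.1, -1.6]
finger_gap: 0.0561
```

```bash
python3 - <<'E'
from h import *
go([.5786,-.2506,.1],tool(-20.1,-124.7))
snap('wrist','wrist7');snap('side','side7')
from rel import fitcup
for n in('side','wrist'): fitcup(n+'7',[.581,-.247],.156)
E
```

```text
t 10.35 at [ 0.5779 -0.2506  0.1182] F [-0.4   0.07 -1.64] j [ 0.13  0.8  -0.04  1.62  0.73  1.03 -0.73] gap 0.0561
shift [ 0.026 -0.423  0.593] turn [ 0.002 -0.009  0.042] mm 18.20639401041561 deg 0.21428613932579033
side7 cup n 361 under [ 0.5795 -0.2433  0.1568] mouth [ 0.5794 -0.2442] lean deg [-0.06 -0.54] rms 0.0011
wrist7 cup n 24370 under [ 0.5816 -0.2451  0.1542] mouth [ 0.5818 -0.2454] lean deg [ 0.09 -0.18] rms 0.00057
```

View pics/wrist7.png

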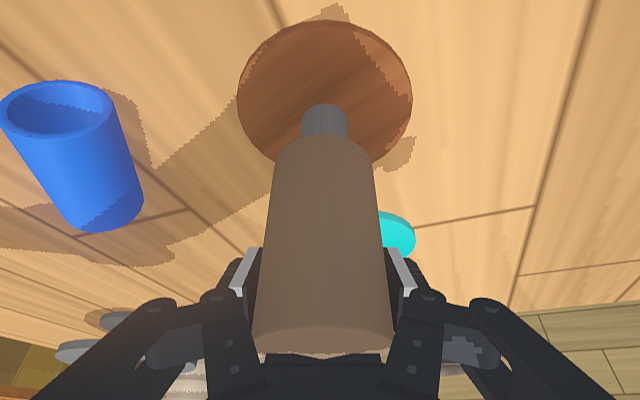

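The cup is on the peg's axis, underside at about 155 mm and contact expected at about 138 mm. Now feeling for the head in small steps.

>>> jog_arm --moves '[[[0,-0.06,0.08],[0,0,0],50],[[0,-0.11,0.16],[0,0,0],50],[[0,-0.17,0.25],[0,0,0],50],[[0,-0.23,0.33],[0,0,0],50],[[0,-0.27,0.39],[0,0,0],50],[[0,-0.27,0.39],[0,0,0],50]]'

```text
time_s: 11.05
tool_pos: [0.5781, -0.2507, 0.1067]
tool_rot: [0.94, -0.165, -0.052, 0.294]
wrist_force: [0.6, -0.1, -2.9]
finger_gap: 0.0561
```

>>> jog_arm --moves '[[[0,-0.02,0.03],[0,0,0],50],[[0,-0.045,0.065],[0,0,0],50],[[0,-0.045,0.065],[0,0,0],50]]'

```text
time_s: 11.35
tool_pos: [0.5782, -0.2507, 0.105]
tool_rot: [0.94, -0.165, -0.052, 0.294]
wrist_force: [-1.3, -0.1, -2.5]
finger_gap: 0.0565
```

>>> jog_arm --moves '[[[0,-0.023,0.033],[0,0,0],50],[[0,-0.023,0.033],[0,0,0],50]]'

```text
time_s: 11.55
tool_pos: [0.5783, -0.2507, 0.1041]
tool_rot: [0.94, -0.165, -0.052, 0.294]
wrist_force: [1.6, 0.6, -1.5]
finger_gap: 0.0566
```

>>> jog_arm --moves '[[[0,-0.023,0.033],[0,0,0],50],[[0,-0.023,0.033],[0,0,0],50]]'

```text
time_s: 11.75
tool_pos: [0.5782, -0.2507, 0.103]
tool_rot: [0.94, -0.165, -0.052, 0.294]
wrist_force: [-0.1, 0.3, -1.5]
finger_gap: 0.0565
```

>>> jog_arm --moves '[[[0,-0.023,0.033],[0,0,0],50],[[0,-0.023,0.033],[0,0,0],50]]'

```text
time_s: 11.95
tool_pos: [0.5783, -0.2508, 0.102]
tool_rot: [0.94, -0.165, -0.052, 0.294]
wrist_force: [0.4, -0.2, -1.4]
finger_gap: 0.0563
```

>>> jog_arm --moves '[[[0,-0.023,0.033],[0,0,0],50],[[0,-0.023,0.033],[0,0,0],50]]'

```text
time_s: 12.15
tool_pos: [0.5783, -0.2508, 0.1013]
tool_rot: [0.94, -0.165, -0.052, 0.294]
wrist_force: [-0.9, 0.3, -0.6]
finger_gap: 0.0562
```

>>> jog_arm --moves '[[[0,-0.023,0.033],[0,0,0],50],[[0,-0.023,0.033],[0,0,0],50]]'

```text
time_s: 12.35
tool_pos: [0.5783, -0.2509, 0.1004]
tool_rot: [0.94, -0.165, -0.051, 0.294]
wrist_force: [-0.1, 0.6, -1.0]
finger_gap: 0.0566
```

>>> jog_arm --moves '[[[0,-0.023,0.033],[0,0,0],50],[[0,-0.023,0.033],[0,0,0],50]]'

```text
time_s: 12.55
tool_pos: [0.5784, -0.2508, 0.0995]
tool_rot: [0.94, -0.165, -0.051, 0.294]
wrist_force: [-0.5, 1.9, 2.3]
finger_gap: 0.0563
```

```bash
python3 - <<'E'
from h import *
F=[]
for i in range(8):
    eyes.get_image('side') if i<7 else snap('wrist','wrist8'); F.append(sensors.get_state()['wrist_force'])
F=np.array(F);print(F[:,2].round(2),F.mean(0),sensors.get_state()['tool_pos'])
from rel import fitcup
fitcup('wrist8',[.581,-.247],.136)
E
```

```text
[2.   0.99 2.25 1.73 2.23 2.4  2.26 2.72] [-0.4841977   1.34913741  2.07326425] [ 0.57835029 -0.25081588  0.09924566]
wrist8 cup n 24330 under [ 0.5817 -0.2452  0.1348] mouth [ 0.582  -0.2455] lean deg [ 0.14 -0.16] rms 0.00058
```

Contact found: the vertical force went from -2 N to +2 N, about 4 N on the head. Easing up 1.4 mm so the peg carries only the cup's weight, then opening.

>>> jog_arm --moves '[[[0,0.03,-0.045],[0,0,0],50],[[0,0.03,-0.045],[0,0,0],50],[[0,0.03,-0.045],[0,0,0],50]]'

```text
time_s: 13.25
tool_pos: [0.5784, -0.2508, 0.1003]
tool_rot: [0.94, -0.165, -0.052, 0.294]
wrist_force: [-0.1, 0.0, 0.1]
finger_gap: 0.0562
```

>>> jog_arm --moves '[[[0,0,0],[0,0,0],57],[[0,0,0],[0,0,0],59],[[0,0,0],[0,0,0],63],[[0,0,0],[0,0,0],70],[[0,0,0],[0,0,0],80],[[0,0,0],[0,0,0],85],[[0,0,0],[0,0,0],85],[[0,0,0],[0,0,0],85],[[0,0,0],[0,0,0],85]]'

```text
time_s: 14.15
tool_pos: [0.5783, -0.2507, 0.1005]
tool_rot: [0.94, -0.165, -0.052, 0.294]
wrist_force: [-0.0, -0.1, 0.3]
finger_gap: 0.085
```

```bash
python3 - <<'E'
from h import *
snap('wrist','wrist9');snap('side','side9')
s=sensors.get_state();print(s['wrist_force'],s['finger_gap'])
from rel import fitcup
for n in('side','wrist'): fitcup(n+'9',[.581,-.247],.137)
E
```

```text
[ 0.45228403 -0.74392826  0.53654638] 0.08491361094055874
side9 cup n 333 under [ 0.5795 -0.2436  0.1258] mouth [ 0.5794 -0.2442] lean deg [-0.08 -0.4 ] rms 0.00107
wrist9 cup n 24065 under [ 0.5818 -0.2452  0.1363] mouth [ 0.5817 -0.2452] lean deg [-0.08  0.05] rms 0.00044
```

View pics/wrist9.png

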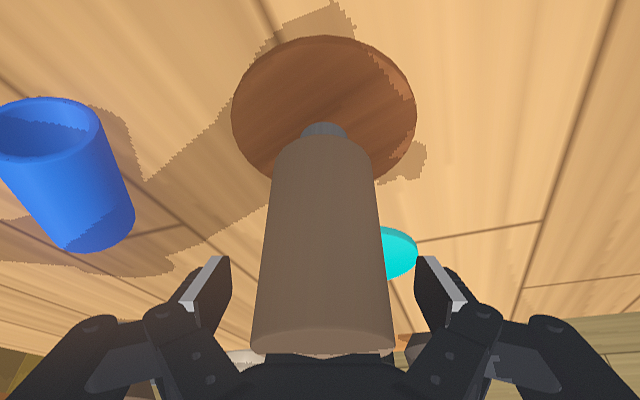

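The jaws are open on both sides and the cup stands upright on the peg, with its underside at about 136 mm. Retreating along the fingers.

>>> jog_arm --moves '[[[0,0,-0.2],[0,0,0],85],[[0,0,-0.6],[0,0,0],85],[[0,0,-1.2],[0,0,0],85],[[0,0,-2],[0,0,0],85],[[0,0,-3],[0,0,0],85],[[0,0,-4],[0,0,0],85],[[0,0,-5],[0,0,0],85],[[0,0,-6],[0,0,0],85],[[0,0,-6.5],[0,0,0],85],[[0,0,-6.5],[0,0,0],85],[[0,0,-6.5],[0,0,0],85]]'

```text
time_s: 15.35
tool_pos: [0.6093, -0.1641, 0.2338]
tool_rot: [0.94, -0.165, -0.052, 0.294]
wrist_force: [-1.0, -0.6, -0.4]
finger_gap: 0.0851
```

```bash
python3 - <<'E'
from h import *
for n in('scene','side','wrist'): snap(n,n+'10')
s=sensors.get_state();print(s['time_s'],s['tool_pos'],s['wrist_force'])
from rel import fitcup
for n in('scene','side','wrist'): fitcup(n+'10',[.581,-.247],.136)
a=cv2.imread('pics/scene10.png');b=cv2.imread('pics/side10.png')
cv2.imwrite('pics/c10.png',np.hstack([a[100:320,160:440],b[80:300,180:460]]))
E
```

```text
15.5 [ 0.60880604 -0.16483879  0.23304026] [0.09241143 0.70495262 0.78648859]
scene10 cup n 577 under [ 0.5797 -0.2468  0.1372] mouth [ 0.5795 -0.2469] lean deg [-0.08 -0.05] rms 0.00112
side10 cup n 562 under [ 0.5795 -0.2439  0.1359] mouth [ 0.5796 -0.2439] lean deg [0.05 0.04] rms 0.00101
wrist10 cup n 5383 under [ 0.5817 -0.2451  0.1361] mouth [ 0.5816 -0.245 ] lean deg [-0.07  0.04] rms 0.00043
```

View pics/c10.png

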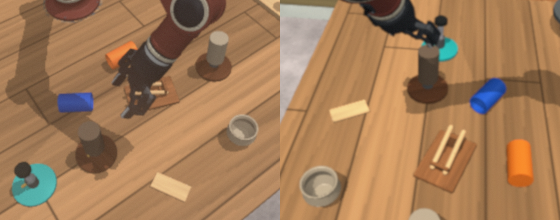

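View pics/wrist10.png

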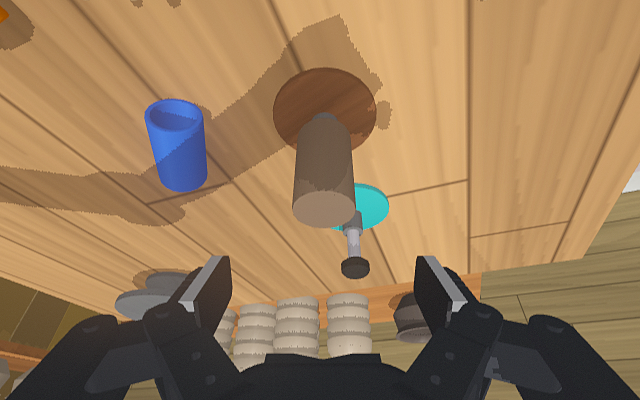

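The cup stands upside down on the dark-footed stand (wrist (323,175)). Its lean is under 0.1° in all three cameras and its underside is at 136–137 mm, which puts the rim at about 41 mm. The pale tumbler, pot and rib look where they were and the gripper is clear, so I'm handing in.

```bash
python3 -c "
from h import *
print(manip.hand_in(), sensors.get_state()['time_s'])"
```

```text
the job is handed in; nothing more can be done
the job is handed in; nothing more can be done
```

The dark tumbler is standing mouth-down on the empty, dark-footed peg with its floor resting on the head, and I have handed the job in. It took about 15.5 s of the 64 s allowed.

- **Grip and turn:** I gripped it 29 mm from its underside at 30 N, lifted it out of the cradle and turned it 70°. I then centred it over the peg to about 0.5 mm, judged in the side and wrist pictures.
- **Finding the peg:** I lowered it in 1 mm steps until it touched, at about 4 N. I eased that off to roughly the cup's own weight before opening the jaws.

Final checks after backing the gripper away:
- **Cup:** All three cameras show it leaning less than 0.1°. Its underside is at 136–137 mm, so the rim is at about 41 mm, within the 25–60 mm expected for a cup resting on its floor.
- **Bystanders:** The pale tumbler, pot and rib look unmoved in the pictures; I did not measure them again.
- **Disagreements:** The cameras differed from each other by 2–3 mm in absolute position, so I aligned cup and peg within each picture instead. One side-camera fit, taken while the gripper hid part of the cup, put the underside about 10 mm too low. It agreed with the others once the view was clear.

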